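# Stand the fallen tip box up and flip its lid shut

## Robot

A 6-joint arm with a two-finger parallel gripper is mounted at the origin on the work surface; the furniture and walls round the work are solid. World frame = base frame: x ahead of the robot, y to its left, z up, the work surface at z = 0. Lengths are in m, angles in rad, forces in N, time in s.
With the tool pointing down it reaches from about 0.375 to 0.975 m from the base axis. Payload 3.8 kg.
Tool frame: the origin (TCP) lies on the mounting face of the last link; the fingertips stand 173 mm ahead of it and the grasp point (between the pads) lies 155 mm ahead of it; z points along the fingers, y is the line along which they close (so a half turn about z gives the same grasp; the last joint's range is limited). The gripper opens to 85 mm and grips with 20 to 120 N. Pads are 22 mm wide; open, the fingers measure 114 mm over their backs; the gripper's body (76 mm by 85 mm) begins 54 mm behind the grasp point. The pads swing forward as they close: fully open they stand 13 mm farther back than shut.
Start: joints at [1.098, 0.264, 1.604, -0, 1.274, -0.037], TCP at [0.285, 0.612, 0.405] pointing down, gripper open.
Joint ranges: [-2.63, 2.63], [-0.94, 2.18], [0.31, 2.57], [-1.31, 4.45], [0, 2.66], [-2.55, 2.55]. Speed limits (rad/s): [2.57, 2.57, 3.14, 3.14, 3.14, 3.14].

## Interface

Orientations are given as a rotation vector (axis times angle).
In Python, from workcell import bot gives the robot as it stands.
- The arm moves only by the tool drive_tool, never from a script. Its argument "increments" is a list of rows, each an object with "delta_pos": the shift along the tool's x, y, z in mm, a list of three; "turn": the turn about the tool's z in rad; "jaw": the opening, from -1 (shut) to 1 (fully open). A call has 1 to 8 rows; each row shifts and turns the commanded pose from where the row before left it, along the tool's axes as they then stand; what a row does not reach is not made up. A row lasts 1/12 s, in which the tool goes at most 41.7 mm and 7.16 degrees, less where a joint would pass 70% of its speed; a pose out of reach is approached as far as the arm can. A call is refused whole if a number of a shift passes 41.7 or a number of a turn 0.125, either way. A call with a gripper value outside its range is refused whole. The fingers move at their own pace and stop on an object; "grip_force" is the grip in N (left out, the last holds). Time passes only in rows, so rows that do not move let the fingers close. It gives the time, the measured TCP pose, the force, the opening and the grip force at its end, in the units of the state.
- bot.read_state(): the state, without advancing time (a new reading comes with each control period).
- bot.read_camera(name): name is "scene" or "top"; returns a dict with "pixels" (480x640x3 uint8, red, green, blue), "fovy" (degrees; the focal length in pixels is half the picture's height over the tangent of half this angle, whatever the lens; pixels are square), "cx", "cy" (the principal point, pixels), "k1" (the pictures are not rectified: a ray, as slopes to the right and down, at radius r is drawn at 1 + k1 r^2 times it, then the intrinsics apply), "camera_from_world" (4x4, takes a point from world to camera coordinates). Camera axes: x right, y down, z forward; pixel columns grow to the right and rows downward; lengths in m; the calibration is good to about 2 mm. A picture is of the moment at which its call begins. There is no depth.
- bot.finish_job(): hands the job in; it is judged then, once.
The state is a dict: "time": time; "q": joint angles; "joint_vel": joint speeds; "joint_torque": joint torques, N m; "tool_pos": TCP position; "tcp_rot": TCP orientation; "wrist_force": force on the tool from outside, world axes, zero at the start; "torque": the same for the moment, N m; "width": opening from 0.0 (shut) to 1.0 (fully open); "grip_force": force on a finger pad.
Only numpy, scipy, OpenCV 4.12 (cv2) and the standard library are available. Lean on these libraries where they do the work, as an engineer would, in place of code of your own. Each camera call takes 0.05 s, during which the arm holds its last target. There are 200 camera calls.

## Task

The hinged pipette-tip box has been knocked over on to its short end and its lid hangs open. Tip it back on to its base by pushing with the closed fingertips, then flip its lid shut by pushing it over from behind. Only push: never take the box or its lid between the fingers or lift the box, and leave the two vials standing where they are.

Things in the scene. Friction and masses are not known exactly. Their poses are not given: they have to be found in the camera images.
- tip_box: Pipette-tip box, 0.13 to 0.21 kg: milky case, green rack plate, clear hinged lid. Origin: centre of its underside; own +z from base to opening, +x to the hinge side (back), y lengthwise. Base 80 x 116 mm (x, y), 85 mm high with lid shut. At the start it stands on its +y end, 122 mm tall, origin 61 mm up; its opening (+z) points toward the robot (-x within 40 degrees), its back is to the left.
- rack_edge (a point): Point on the green rack plate's upper face (box x 0, y -50, z 50 mm). The plate, 86 x 122 mm at z 46 to 50, is the widest part; tips fill y > -16 mm and reach z 64; the rest, y -61 to -16, is bare. At the start the bare part is the upper half of the upright face and this point is 110 mm above the table. Its axes are those of the box.
- base_edge (a point): Middle of the lower base edge (box x 0, y 58, z 0), on the table at the start: pushed high on the bare plate along its own -z the box turns over this edge, and beyond about 60 degrees falls on to its base by itself; it then reaches 120 mm beyond this edge, its back (+x) to the robot's left. Pushed low it slides instead. Friction 0.5 to 0.75.
- tip_box_lid (a joint): Angle of the clear lid (86 x 122 mm, 34 mm deep, 2 mm walls) about its hinge, which runs along the box's y at box x 44, z 51 mm. 0 is shut, 1.7 fully open. It swings easily, with slight friction: with the box upright it falls shut by itself from below about 0.8 rad (in 1 to 2 s) and falls or stays open from above about 1.3 rad.
- lid_top (a point): Centre of the outer face of the lid's 86 x 122 mm top panel; own z points out of it; at lid angle 0 its axes are those of the box. Box upright, lid fully open: this face stands behind the box (box x about 83 mm), leaning back 7 degrees, its free edge 133 mm up at box x 89 mm; as it closes, that edge first rises 12 mm, so push rising slightly: rubbing down jams it and slides the box.
- white_vial: White-capped clear vial, 28 mm diameter, 54 mm high, standing loose; leave alone. Origin under its centre.
- brown_vial: Brown vial with black cap, 25 mm diameter, 54 mm high, standing loose; leave alone. Origin under its centre.
There are look-alikes about, which are no part of the job. What is shaped like the tip_box but brown or yellow is not meant.

How it is judged:
On the way, in this order (a step that is already met when the one before it is completed fails the run):
1. the tip box stands on its base, its lid still open (angle between tip_box's own z axis and vertical below 0.1 rad and height (world z) of tip_box below 0.01 m and value of joint tip_box_lid above 1 rad), for 0.2 s.
2. the lid is shut (value of joint tip_box_lid below 0.08 rad), for 0.2 s.
At the end, for the whole second after the job is handed in: The tip box stands at rest on its base on the table (upright within 0.05 rad, underside within 8 mm of the table) and its lid is shut (within 0.08 rad) (angle between tip_box's own z axis and vertical below 0.05 rad and height (world z) of tip_box between -0.008 and 0.008 m and value of joint tip_box_lid below 0.08 rad and linear speed of tip_box below 0.02 m/s); the robot touches nothing.
It fails at once if the tip box is lifted off the table (height (world z) of tip_box above 0.09 m or (angle between tip_box's own z axis and vertical below 0.3 rad and height (world z) of tip_box above 0.035 m)).
It fails at once if the case or its block of tips is taken between the fingers ((x of the grasp point in the frame of tip_box between -0.041 and 0.041 m and y of the grasp point in the frame of tip_box between -0.059 and 0.059 m and z of the grasp point in the frame of tip_box between 0 and 0.05 m) or (x of the grasp point in the frame of tip_box between -0.033 and 0.033 m and y of the grasp point in the frame of tip_box between -0.014 and 0.05 m and z of the grasp point in the frame of tip_box between 0 and 0.063 m)).
It fails at once if the lid is taken between the fingers (x of the grasp point in the frame of lid_top between -0.045 and 0.045 m and y of the grasp point in the frame of lid_top between -0.062 and 0.062 m and z of the grasp point in the frame of lid_top between -0.034 and 0.003 m).
It fails at once if a vial is moved more than 20 mm or tipped (distance of any of white_vial, brown_vial from where it was at the start of the episode above 0.02 m or angle between any of white_vial, brown_vial's own z axis and vertical above 0.5 rad).
It also fails if it takes over 42 s, if anything falls off the work surface, if the arm or the gripper's body presses on something with over 40 N, if the wrist force passes 120 N, or if a joint passes its speed limit or range.

## Working session

There is one attempt and no reset: what is moved stays moved. The work goes in short steps, Python scripts to look and compute and a tool call to move; the robot and the scene stay as the last step left them, time stands still between calls to the robot, and variables do not carry over. Pictures are saved under pics/ and viewed, at most 10 in all, crops included, and the job is handed in when it is done.

Besides the shell and the picture viewer there is one more tool, called after "Request:" as name([rows], argument=value, ...), one row to a line, values as JSON. drive_tool: Moves the arm, as the interface text tells. Its arguments: {"type":"object","properties":{"increments":{"type":"array"},"grip_force":{"type":"number"}},"required":["increments"]}

```bash
ls; mkdir -p pics
cat > h.py <<'E'
import numpy as np, cv2
from workcell import bot
from scipy.spatial.transform import Rotation as R
def shot(n,f=None):
    c=bot.read_camera(n)
    if f: cv2.imwrite('pics/'+f,c['pixels'][:,:,::-1])
    return c
def K(c):
    f=240/np.tan(np.radians(c['fovy'])/2); return np.array([[f,0,c['cx']],[0,f,c['cy']],[0,0,1.]])
def ray(c,u,v):
    k=K(c); d=np.array([(u-k[0,2])/k[0,0],(v-k[1,2])/k[1,1]]); s=d.copy()
    for _ in range(30): s=d/(1+c['k1']*(s@s))
    T=np.array(c['camera_from_world']); Rm=T[:3,:3]
    return -Rm.T@T[:3,3], Rm.T@np.array([s[0],s[1],1])
def onz(c,u,v,z):
    o,d=ray(c,u,v); return o+d*(z-o[2])/d[2]
def proj(c,p):
    T=np.array(c['camera_from_world']); q=T[:3,:3]@p+T[:3,3]; s=q[:2]/q[2]; s=s*(1+c['k1']*(s@s)); k=K(c)
    return s*k[0,0]+k[:2,2]
E
python3 - <<'E'
from h import *
for n in('scene','top'):
    c=shot(n,n+'0.png'); print(n,c['fovy'],c['cx'],c['cy'],c['k1'],np.round(c['camera_from_world'],3).tolist())
print(bot.read_state())
E
```

```text
pics
scene 47.51865721935107 318.87020674278875 237.97833401498278 -0.16230604440175503 [[0.772, -0.635, -0.005, -0.152], [-0.453, -0.545, -0.706, 0.399], [0.445, 0.547, -0.709, 0.77], [0.0, 0.0, 0.0, 1.0]]
top 45.612789958415235 312.5773150196237 226.3100898439186 -0.12622106844471956 [[-0.002, -1.0, -0.001, 0.26], [-0.986, 0.002, -0.166, 0.407], [0.166, 0.001, -0.986, 1.372], [0.0, 0.0, 0.0, 1.0]]
{'time': 0.1, 'q': array([ 1.09808122e+00,  2.64668448e-01,  1.60527507e+00,  7.49470328e-06,
        1.27367969e+00, -3.69055868e-02]), 'joint_vel': array([-0.00103571, -0.00029449, -0.00368756, -0.00048989, -0.00110569,
       -0.00074121]), 'joint_torque': array([-7.87458453e-05, -5.16705608e+01, -3.68589413e+01, -1.30182839e-04,
        6.25951972e-03, -1.11735065e-05]), 'tool_pos': array([0.28480604, 0.61162066, 0.40347214]), 'tcp_rot': array([-0.67905425, -3.06679328,  0.00308326]), 'wrist_force': array([-0.60974817,  0.12540371, -0.50727005]), 'torque': array([ 0.03113497, -0.00665401,  0.04830884]), 'grip_force': 0.0, 'width': 0.999146786332972}
```

View pics/scene0.png

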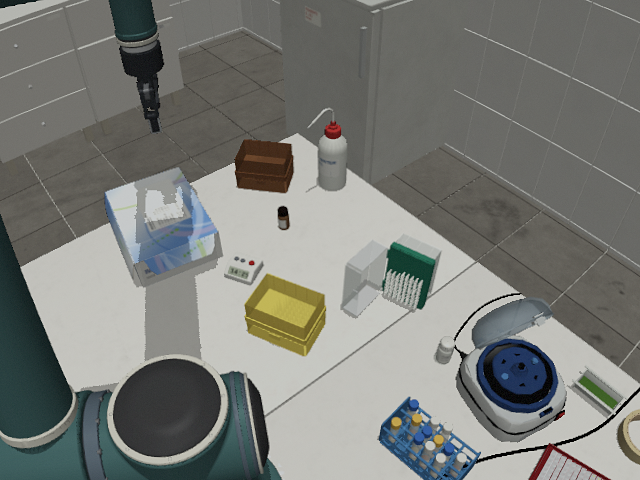

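View pics/top0.png

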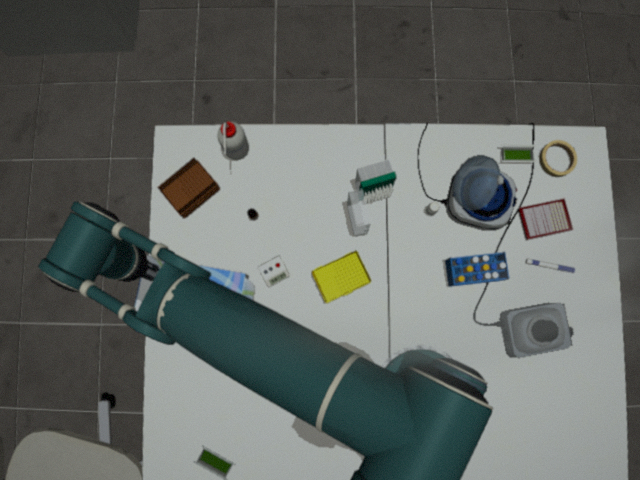

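The tip box, with its green plate, is at scene (410,270) and top (375,182). Its open lid is at scene (365,278) and top (357,213). Two objects could be mistaken for it, and I reject both on colour:
- yellow box: scene (285,312), top (341,277)
- brown box: scene (265,165), top (189,187)

The white vial is at scene (446,348) and top (431,209). The brown vial is at scene (283,217) and top (252,213).

Next is a close crop to check the choice, and the measurements.

Run:
```python
from h import *
t=shot('top');s=shot('scene')
a=t['pixels'][140:250,320:450];b=s['pixels'][220:330,330:460]
im=np.hstack([cv2.resize(x,(390,330),interpolation=cv2.INTER_CUBIC) for x in(a,b)])
cv2.imwrite('pics/crop.png',im[:,:,::-1])
for n,c,(x0,x1,y0,y1) in(('top',t,(340,420,140,230)),('scene',s,(340,460,220,330))):
    p=c['pixels'].astype(int); m=((p[...,1]-p[...,0]>25)&(p[...,1]-p[...,2]>5)).astype(np.uint8)
    mm=np.zeros_like(m); mm[y0:y1,x0:x1]=m[y0:y1,x0:x1]
    cn=max(cv2.findContours(mm,0,2)[0],key=cv2.contourArea)
    h=cv2.approxPolyDP(cv2.convexHull(cn),2,True)[:,0]
    print(n,cv2.contourArea(cn)); 
    for q in h: print(q,onz(c,*q,.122).round(3),onz(c,*q,0).round(3))
print('white',onz(t,431,209,.05),onz(s,446,341,.05)); print('brown',onz(t,252,213,.05),onz(s,283,209,.05))
```

```text
top 313.5
[395 173] [0.519 0.065 0.122] [0.552 0.047 0.   ]
[391 182] [0.498 0.075 0.122] [0.528 0.058 0.   ]
[366 191] [0.476 0.134 0.122] [0.504 0.122 0.   ]
[361 188] [0.483 0.146 0.122] [0.512 0.135 0.   ]
[361 182] [0.498 0.145 0.122] [0.528 0.135 0.   ]
[393 171] [0.524 0.069 0.122] [0.557 0.052 0.   ]
scene 1300.0
[393 242] [0.495 0.149 0.122] [0.588 0.227 0.   ]
[435 261] [0.519 0.068 0.122] [0.617 0.132 0.   ]
[425 301] [0.439 0.019 0.122] [ 0.523  0.074 -0.   ]
[420 308] [0.423 0.014 0.122] [0.503 0.068 0.   ]
[386 272] [0.434 0.106 0.122] [0.517 0.176 0.   ]
[388 250] [0.474 0.141 0.122] [0.564 0.217 0.   ]
white [ 0.44744362 -0.03254187  0.05      ] [ 0.45263214 -0.03227071  0.05      ]
brown [0.43808685 0.40731441 0.05      ] [0.43989901 0.41482654 0.05      ]
```

View pics/crop.png

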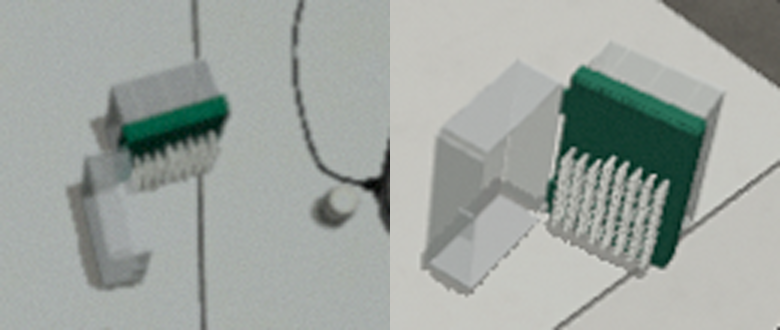

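The crop confirms it: green plate with its bare half up, white tips below, clear lid open at the left, facing the robot. Next I work out the approach numbers.

```bash
cat >> h.py <<'E'
bx=np.array([-.309,.951,0]); bz=np.array([-.951,-.309,0]); P0=np.array([.505,.106,0])  # plate front face middle, at start
def rel(tgt,tipz):   # tool-frame shift (mm) of the fingertips to world x,y,tipz
    s=bot.read_state(); M=R.from_rotvec(s['tcp_rot']).as_matrix()
    d=np.array([tgt[0],tgt[1],tipz+.173])-s['tool_pos']
    return (M.T@d*1e3).round(1)
def boxc():  # tip in box axes
    s=bot.read_state(); d=s['tool_pos']-P0; return (np.array([d@bx,d@bz,s['tool_pos'][2]-.173])*1e3).round(1)
E
python3 - <<'E'
from h import *
s=bot.read_state(); M=R.from_rotvec(s['tcp_rot']).as_matrix(); print(M.round(3))
y=M[:,1]; a=np.arctan2(y[1],y[0]); 
for t in(bx,-bx):
    d=np.arctan2(t[1],t[0])-a; print('turn about tool z',-((d+np.pi)%(2*np.pi)-np.pi))
T=P0+bz*.07-bx*.005; print(T, rel(T,.22))
E
```

```text
[[-0.907  0.422 -0.001]
 [ 0.422  0.907 -0.001]
 [ 0.    -0.002 -1.   ]]
turn about tool z -0.7498909299376133
turn about tool z 2.3917017236521803
[0.439975 0.079615 0.      ] [-365.2 -416.9   11.4]
```

Request:
drive_tool([
  {"delta_pos": [0, 0, 0], "turn": -0.125, "jaw": -1},
  {"delta_pos": [0, 0, 0], "turn": -0.125, "jaw": -1},
  {"delta_pos": [0, 0, 0], "turn": -0.125, "jaw": -1},
  {"delta_pos": [0, 0, 0], "turn": -0.125, "jaw": -1},
  {"delta_pos": [0, 0, 0], "turn": -0.125, "jaw": -1},
  {"delta_pos": [0, 0, 0], "turn": -0.125, "jaw": -1},
])

```text
time: 0.7
tool_pos: [0.2849, 0.6118, 0.4043]
tcp_rot: [0.501, -3.101, 0.001]
wrist_force: [-0.2, 0.3, -0.2]
width: 0.138
grip_force: 0.0
```

Run:
```python
from h import *
s=bot.read_state(); M=R.from_rotvec(s['tcp_rot']).as_matrix(); print(M.round(3),s['time'],s['q'].round(2))
print(rel(P0+bz*.07-bx*.005,.22))
```

```text
[[-0.949 -0.315 -0.   ]
 [-0.315  0.949 -0.001]
 [ 0.001 -0.    -1.   ]] 0.7 [ 1.1   0.26  1.6   0.    1.27 -0.79]
[  20.4 -553.9   11.5]
```

Request:
drive_tool([
  {"delta_pos": [0, -30, 0], "turn": 0, "jaw": -1},
  {"delta_pos": [0, -35, 0], "turn": 0, "jaw": -1},
  {"delta_pos": [0, -35, 0], "turn": 0, "jaw": -1},
  {"delta_pos": [0, -35, 0], "turn": 0, "jaw": -1},
  {"delta_pos": [3, -35, 0], "turn": 0, "jaw": -1},
  {"delta_pos": [3, -35, 0], "turn": 0, "jaw": -1},
  {"delta_pos": [3, -35, 0], "turn": 0, "jaw": -1},
  {"delta_pos": [3, -35, 0], "turn": 0, "jaw": -1},
])

```text
time: 1.37
tool_pos: [0.3585, 0.345, 0.4045]
tcp_rot: [-0.492, 3.103, -0.0]
wrist_force: [1.0, -0.4, 0.7]
width: 0.003
grip_force: 0.0
```

Request:
drive_tool([
  {"delta_pos": [3, -35, 0], "turn": 0, "jaw": -1},
  {"delta_pos": [3, -35, 0], "turn": 0, "jaw": -1},
  {"delta_pos": [2, -35, 0], "turn": 0, "jaw": -1},
  {"delta_pos": [0, -35, 0], "turn": 0, "jaw": -1},
  {"delta_pos": [0, -35, 0], "turn": 0, "jaw": -1},
  {"delta_pos": [0, -35, 0], "turn": 0, "jaw": -1},
  {"delta_pos": [0, -25, 0], "turn": 0, "jaw": -1},
  {"delta_pos": [0, 0, 0], "turn": 0, "jaw": -1},
])

```text
time: 2.03
tool_pos: [0.4243, 0.1173, 0.4047]
tcp_rot: [-0.485, 3.103, -0.003]
wrist_force: [0.1, 0.1, 0.2]
width: 0.002
grip_force: 0.0
```

Run:
```python
from h import *
s=bot.read_state(); print(s['time'],s['q'].round(2),s['width'])
print(boxc(),rel(P0+bz*.04-bx*.005,.108))
```

```text
2.0333 [ 0.21 -0.19  2.08 -0.    1.26 -1.67] 0.0018732385407689137
[ 35.7  73.2 231.7] [-33.4 -40.3 123.8]
```

Request:
drive_tool([
  {"delta_pos": [0, -20, 0], "turn": 0, "jaw": -1},
  {"delta_pos": [0, -20, 0], "turn": 0, "jaw": -1},
  {"delta_pos": [0, 0, 25], "turn": 0, "jaw": -1},
  {"delta_pos": [0, 0, 25], "turn": 0, "jaw": -1},
  {"delta_pos": [-15, 0, 25], "turn": 0, "jaw": -1},
  {"delta_pos": [-18, 0, 25], "turn": 0, "jaw": -1},
  {"delta_pos": [0, 0, 24], "turn": 0, "jaw": -1},
  {"delta_pos": [0, 0, 0], "turn": 0, "jaw": -1},
])

```text
time: 2.7
tool_pos: [0.4651, 0.0932, 0.2757]
tcp_rot: [0.491, -3.093, -0.001]
wrist_force: [-1.4, -0.3, -0.3]
width: 0.001
grip_force: 0.0
```

Run:
```python
from h import *
s=bot.read_state(); print(s['time'],boxc(),R.from_rotvec(s['tcp_rot']).as_matrix().round(3)[:,0])
c=shot('scene'); cv2.imwrite('pics/c1.png',cv2.resize(c['pixels'][150:350,260:500],(720,600))[:,:,::-1])
```

```text
2.7 [1.000e-01 4.190e+01 1.027e+02] [-0.951 -0.309  0.009]
```

View pics/c1.png

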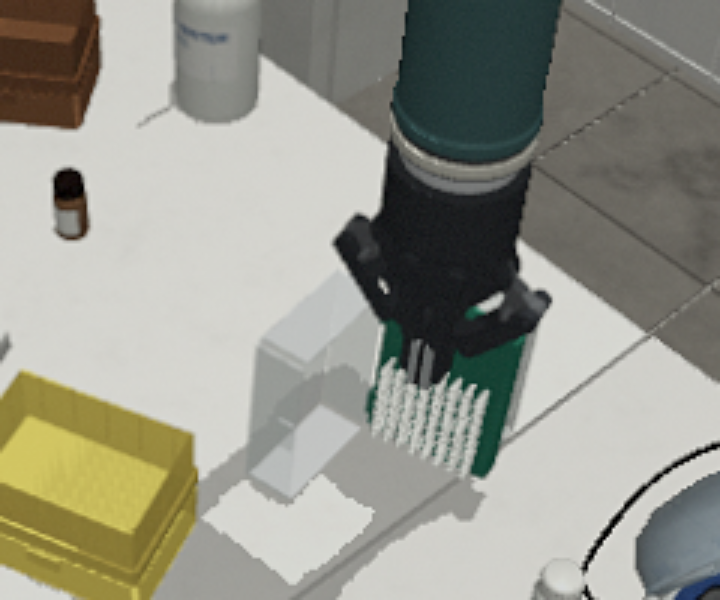

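The knuckles stick out sideways towards the lid, so I'll turn the tool 90° to keep the rising lid clear of them.

Request:
drive_tool([
  {"delta_pos": [0, 0, -1], "turn": 0.12, "jaw": -1},
  {"delta_pos": [0, 0, -1], "turn": 0.12, "jaw": -1},
  {"delta_pos": [0, 0, -1], "turn": 0.12, "jaw": -1},
  {"delta_pos": [0, 0, -1], "turn": 0.12, "jaw": -1},
  {"delta_pos": [0, 0, 0], "turn": 0.12, "jaw": -1},
  {"delta_pos": [0, 0, 0], "turn": 0.12, "jaw": -1},
  {"delta_pos": [0, 0, 0], "turn": 0.12, "jaw": -1},
])

```text
time: 3.33
tool_pos: [0.4676, 0.0932, 0.287]
tcp_rot: [0.824, 3.029, 0.002]
wrist_force: [0.6, 0.0, 0.4]
width: -0.002
grip_force: 0.0
```

Request:
drive_tool([
  {"delta_pos": [0, 0, 0], "turn": 0.12, "jaw": -1},
  {"delta_pos": [0, 0, 0], "turn": 0.12, "jaw": -1},
  {"delta_pos": [0, 0, 0], "turn": 0.12, "jaw": -1},
  {"delta_pos": [0, 0, 0], "turn": 0.12, "jaw": -1},
  {"delta_pos": [0, 0, 0], "turn": 0.12, "jaw": -1},
  {"delta_pos": [0, 0, 0], "turn": 0.12, "jaw": -1},
  {"delta_pos": [0, 0, 0], "turn": 0, "jaw": -1},
])

```text
time: 3.92
tool_pos: [0.4676, 0.0932, 0.2868]
tcp_rot: [1.835, 2.548, 0.003]
wrist_force: [0.7, -0.2, -0.2]
width: 0.003
grip_force: 0.0
```

Run:
```python
from h import *
s=bot.read_state(); print(s['time'],boxc(),R.from_rotvec(s['tcp_rot']).as_matrix().round(3),s['q'].round(2))
```

```text
3.9167 [ -0.6  39.5 113.8] [[-0.317  0.949  0.003]
 [ 0.949  0.317  0.001]
 [-0.     0.003 -1.   ]] [ 0.14 -0.01  2.14  0.    1.01 -0.18]
```

Request:
drive_tool([
  {"delta_pos": [-3, 4, 3], "turn": 0, "jaw": -1},
  {"delta_pos": [0, 6, 3], "turn": 0, "jaw": -1},
  {"delta_pos": [0, 6, 1], "turn": 0, "jaw": -1},
  {"delta_pos": [0, 4, 0], "turn": 0, "jaw": -1},
  {"delta_pos": [0, 3, 0], "turn": 0, "jaw": -1},
  {"delta_pos": [0, 3, 0], "turn": 0, "jaw": -1},
  {"delta_pos": [0, 3, 0], "turn": 0, "jaw": -1},
  {"delta_pos": [0, 3, 0], "turn": 0, "jaw": -1},
])

```text
time: 4.58
tool_pos: [0.4988, 0.1003, 0.2776]
tcp_rot: [-1.832, -2.552, 0.0]
wrist_force: [-0.5, -0.3, 0.4]
width: -0.001
grip_force: 0.4
```

Request:
drive_tool([
  {"delta_pos": [0, 4, -1], "turn": 0, "jaw": -1},
  {"delta_pos": [0, 4, 0], "turn": 0, "jaw": -1},
  {"delta_pos": [0, 4, -1], "turn": 0, "jaw": -1},
  {"delta_pos": [0, 4, 0], "turn": 0, "jaw": -1},
  {"delta_pos": [0, 4, -1], "turn": 0, "jaw": -1},
  {"delta_pos": [0, 4, 0], "turn": 0, "jaw": -1},
])

```text
time: 5.08
tool_pos: [0.5218, 0.1081, 0.2809]
tcp_rot: [1.833, 2.551, 0.0]
wrist_force: [0.2, -0.2, 0.8]
width: -0.002
grip_force: 0.3
```

Run:
```python
from h import *
s=bot.read_state(); print(s['time'],boxc(),s['wrist_force'])
c=shot('scene'); cv2.imwrite('pics/c2.png',cv2.resize(c['pixels'][150:350,260:500],(720,600))[:,:,::-1])
```

```text
5.0833 [ -3.2 -16.6 107.9] [ 0.24043067 -0.17296832  0.8451137 ]
```

View pics/c2.png

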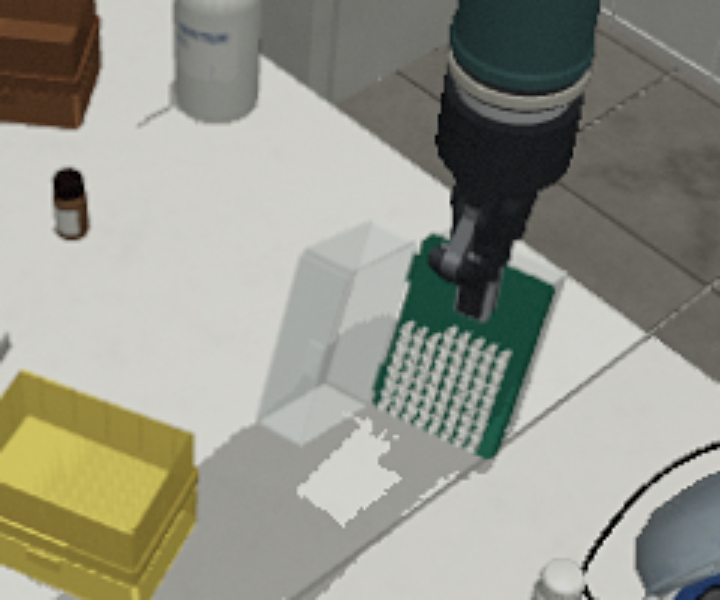

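The box is tipping cleanly without sliding: about 15°, with the fingertips mid-plate on the bare part at crop (475,310). I'll continue.

Request:
drive_tool([
  {"delta_pos": [0, 5, -1], "turn": 0, "jaw": -1},
  {"delta_pos": [0, 5, -1], "turn": 0, "jaw": -1},
  {"delta_pos": [0, 5, -1], "turn": 0, "jaw": -1},
  {"delta_pos": [0, 5, 0], "turn": 0, "jaw": -1},
  {"delta_pos": [0, 5, 0], "turn": 0, "jaw": -1},
  {"delta_pos": [0, 5, 0], "turn": 0, "jaw": -1},
  {"delta_pos": [0, 5, 1], "turn": 0, "jaw": -1},
  {"delta_pos": [0, 5, 1], "turn": 0, "jaw": -1},
])

```text
time: 5.8
tool_pos: [0.5598, 0.1208, 0.2816]
tcp_rot: [1.833, 2.551, 0.0]
wrist_force: [-0.3, 0.5, 0.1]
width: -0.003
grip_force: 0.0
```

Request:
drive_tool([
  {"delta_pos": [0, 5, 1], "turn": 0, "jaw": -1},
  {"delta_pos": [0, 5, 1], "turn": 0, "jaw": -1},
  {"delta_pos": [0, 5, 1], "turn": 0, "jaw": -1},
  {"delta_pos": [0, 5, 2], "turn": 0, "jaw": -1},
])

```text
time: 6.13
tool_pos: [0.5787, 0.1272, 0.2766]
tcp_rot: [1.833, 2.551, 0.0]
wrist_force: [0.9, -0.1, -0.7]
width: -0.003
grip_force: 0.0
```

Run:
```python
from h import *
s=bot.read_state(); print(s['time'],boxc(),s['wrist_force'])
c=shot('scene'); cv2.imwrite('pics/c3.png',cv2.resize(c['pixels'][150:350,260:500],(720,600))[:,:,::-1])
```

```text
6.1333 [ -2.6 -76.7 103.6] [ 0.87618945 -0.10421422 -0.66475909]
```

View pics/c3.png

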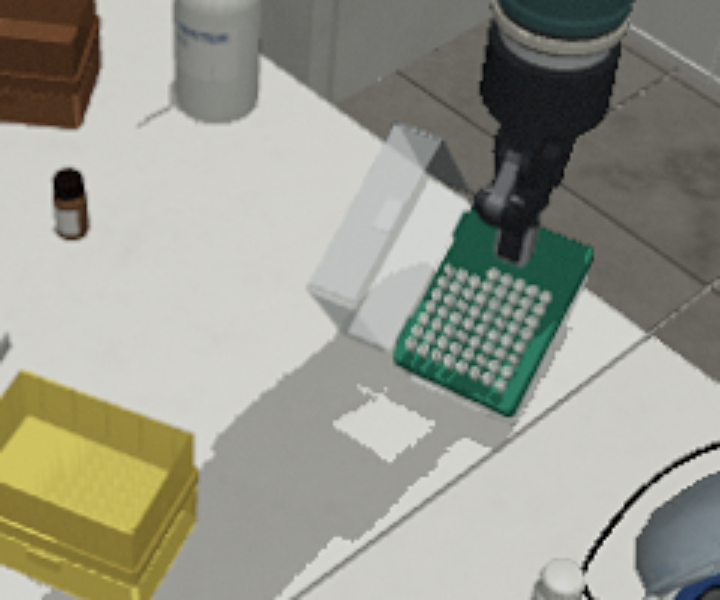

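The box is almost on its base, with the lid standing open behind it. I'll raise the tool and measure.

Request:
drive_tool([
  {"delta_pos": [0, 0, -20], "turn": 0, "jaw": -1},
  {"delta_pos": [0, 0, -30], "turn": 0, "jaw": -1},
  {"delta_pos": [0, 0, -30], "turn": 0, "jaw": -1},
  {"delta_pos": [0, 0, -30], "turn": 0, "jaw": -1},
  {"delta_pos": [0, -35, -10], "turn": 0, "jaw": -1},
  {"delta_pos": [0, -40, 0], "turn": 0, "jaw": -1},
  {"delta_pos": [0, -40, 0], "turn": 0, "jaw": -1},
  {"delta_pos": [0, -40, 0], "turn": 0, "jaw": -1},
])

```text
time: 6.85
tool_pos: [0.4299, 0.0772, 0.3968]
tcp_rot: [1.832, 2.552, 0.0]
wrist_force: [0.4, -1.2, 0.9]
width: 0.002
grip_force: 0.0
```

Run:
```python
from h import *
s=bot.read_state(); print(s['time'],boxc())
c=shot('scene'); p=c['pixels'].astype(int); m=((p[...,1]-p[...,0]>25)&(p[...,1]-p[...,2]>5)).astype(np.uint8)
mm=np.zeros_like(m); mm[180:330,370:490]=m[180:330,370:490]
cn=max(cv2.findContours(mm,0,2)[0],key=cv2.contourArea)
for q in cv2.approxPolyDP(cv2.convexHull(cn),3,True)[:,0]: print(q,onz(c,*q,.05).round(3))
cv2.imwrite('pics/c4.png',cv2.resize(c['pixels'][150:350,260:500],(720,600))[:,:,::-1])
```

```text
6.85 [ -4.2  80.3 223.8]
[424 223] [0.639 0.193 0.05 ]
[460 239] [0.661 0.114 0.05 ]
[433 279] [0.539 0.078 0.05 ]
[396 261] [0.518 0.155 0.05 ]
[400 249] [0.547 0.173 0.05 ]
```

View pics/c4.png

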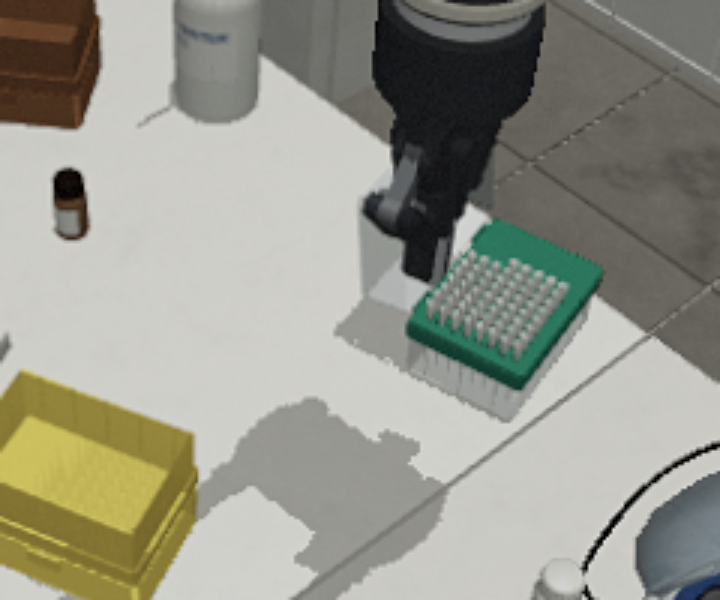

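The box now stands on its base with the lid upright behind it, at crop (385,240). Its centre is about (0.590, 0.135) and its yaw is unchanged. Next I move behind the lid.

Run:
```python
from h import *
C=np.array([.590,.135,0]); b=np.array([-.3,.954,0])
print(rel(C+b*.14,.22), R.from_rotvec(bot.read_state()['tcp_rot']).as_matrix()[:,0].round(3)); t=shot('top'); print(onz(t,231,128,.2),onz(t,234,158,0))
```

```text
[142.8 180.3  -0.5] [-0.32   0.948  0.001]
[0.60404345 0.44196494 0.2       ] [0.59284991 0.46214404 0.        ]
```

Request:
drive_tool([
  {"delta_pos": [28, 30, 0], "turn": 0, "jaw": -1},
  {"delta_pos": [29, 30, 0], "turn": 0, "jaw": -1},
  {"delta_pos": [29, 30, 0], "turn": 0, "jaw": -1},
  {"delta_pos": [29, 30, 0], "turn": 0, "jaw": -1},
  {"delta_pos": [28, 30, 0], "turn": 0, "jaw": -1},
  {"delta_pos": [0, 30, 0], "turn": 0, "jaw": -1},
  {"delta_pos": [0, 0, 0], "turn": 0, "jaw": -1},
  {"delta_pos": [0, 0, 0], "turn": 0, "jaw": -1},
])

```text
time: 7.62
tool_pos: [0.5573, 0.2715, 0.3956]
tcp_rot: [-1.831, -2.552, 0.002]
wrist_force: [-0.9, 0.1, -0.9]
width: 0.0
grip_force: 0.0
```

Run:
```python
from h import *
C=np.array([.590,.135,0]); b=np.array([-.3,.954,0])
print(rel(C+b*.14,.112), bot.read_state()['time'])
c=shot('scene'); cv2.imwrite('pics/c5.png',cv2.resize(c['pixels'][150:350,260:500],(720,600))[:,:,::-1])
```

```text
[  0.2  -9.7 110.6] 7.6167
```

View pics/c5.png

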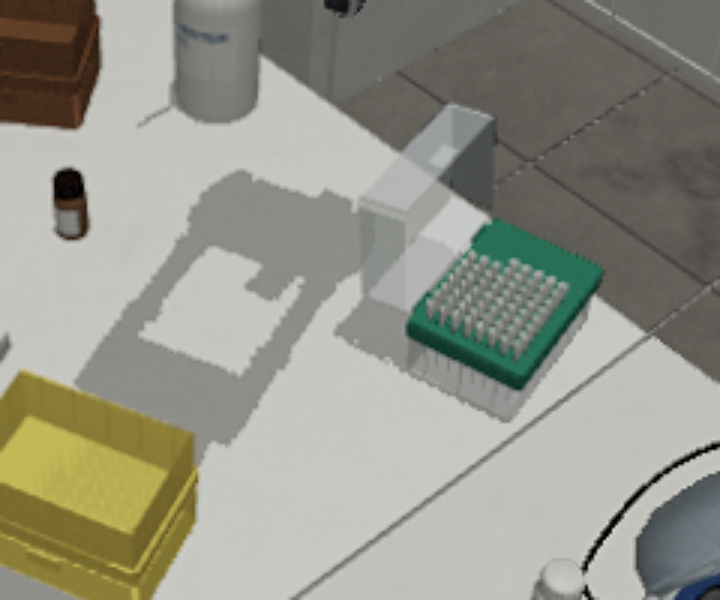

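Request:
drive_tool([
  {"delta_pos": [0, -5, 25], "turn": 0, "jaw": -1},
  {"delta_pos": [0, -5, 25], "turn": 0, "jaw": -1},
  {"delta_pos": [0, 0, 25], "turn": 0, "jaw": -1},
  {"delta_pos": [0, 0, 25], "turn": 0, "jaw": -1},
  {"delta_pos": [-8, 0, 10], "turn": 0, "jaw": -1},
  {"delta_pos": [-8, 0, 0], "turn": 0, "jaw": -1},
  {"delta_pos": [-8, 0, 0], "turn": 0, "jaw": -1},
  {"delta_pos": [-5, 0, 0], "turn": 0, "jaw": -1},
])

```text
time: 8.33
tool_pos: [0.557, 0.2384, 0.2887]
tcp_rot: [1.833, 2.549, 0.003]
wrist_force: [0.3, -0.1, -0.2]
width: 0.004
grip_force: 0.0
```

Run:
```python
from h import *
C=np.array([.590,.135,0]); b=np.array([-.3,.954,0]);s=bot.read_state()
print((s['tool_pos']-C)@b,s['tool_pos'][2]-.173,s['wrist_force'])
```

```text
0.10858715884631065 0.11570856338157898 [ 0.33979058 -0.06772191 -0.23914181]
```

Contact is expected at about x 100; the tool is at 109 mm with the tips 116 mm up. I'll push slowly, rising slightly.

Request:
drive_tool([
  {"delta_pos": [-5, 0, 0], "turn": 0, "jaw": -1},
  {"delta_pos": [-5, 0, -1], "turn": 0, "jaw": -1},
  {"delta_pos": [-5, 0, -2], "turn": 0, "jaw": -1},
  {"delta_pos": [-5, 0, -2], "turn": 0, "jaw": -1},
  {"delta_pos": [-5, 0, -2], "turn": 0, "jaw": -1},
  {"delta_pos": [-5, 0, -2], "turn": 0, "jaw": -1},
  {"delta_pos": [-5, 0, -1], "turn": 0, "jaw": -1},
  {"delta_pos": [-5, 0, -1], "turn": 0, "jaw": -1},
])

```text
time: 9.0
tool_pos: [0.5688, 0.2014, 0.2979]
tcp_rot: [1.833, 2.552, 0.0]
wrist_force: [0.1, 0.4, 0.1]
width: -0.001
grip_force: 0.1
```

Run:
```python
from h import *
C=np.array([.590,.135,0]); b=np.array([-.3,.954,0]);s=bot.read_state()
print((s['tool_pos']-C)@b,s['tool_pos'][2]-.173,s['wrist_force'])
c=shot('scene'); cv2.imwrite('pics/c6.png',cv2.resize(c['pixels'][150:350,260:500],(720,600))[:,:,::-1])
```

```text
0.06970850029361088 0.12491367998754782 [0.09001569 0.36116263 0.10324376]
```

View pics/c6.png

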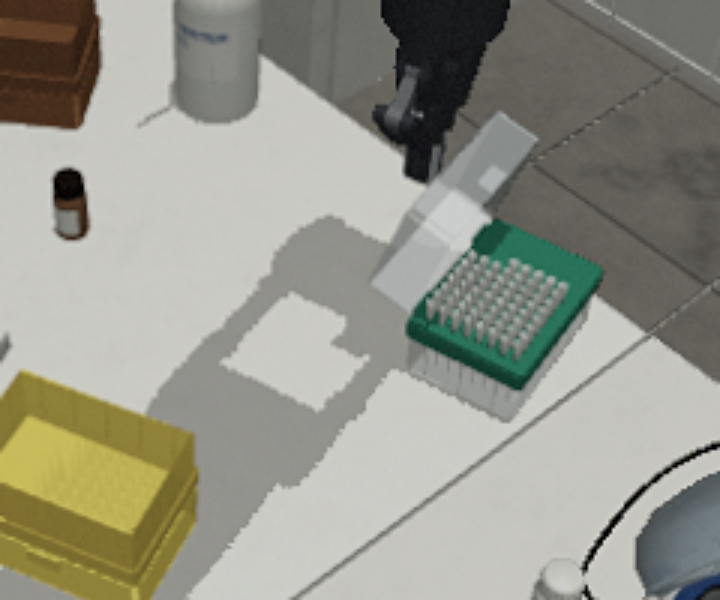

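The lid is swinging over and the box hasn't moved. I'll keep pushing.

Request:
drive_tool([
  {"delta_pos": [-6, 0, -1], "turn": 0, "jaw": -1},
  {"delta_pos": [-6, 0, -1], "turn": 0, "jaw": -1},
  {"delta_pos": [-6, 0, -1], "turn": 0, "jaw": -1},
  {"delta_pos": [-6, 0, 0], "turn": 0, "jaw": -1},
  {"delta_pos": [-6, 0, 0], "turn": 0, "jaw": -1},
  {"delta_pos": [-6, 0, 0], "turn": 0, "jaw": -1},
  {"delta_pos": [-6, 0, 0], "turn": 0, "jaw": -1},
  {"delta_pos": [-6, 0, 0], "turn": 0, "jaw": -1},
])

```text
time: 9.72
tool_pos: [0.5842, 0.1557, 0.3006]
tcp_rot: [-1.833, -2.551, 0.0]
wrist_force: [-0.3, 0.1, 0.3]
width: -0.004
grip_force: 0.0
```

Request:
drive_tool([
  {"delta_pos": [0, 0, 0], "turn": 0, "jaw": -1},
  {"delta_pos": [0, 0, -5], "turn": 0, "jaw": -1},
  {"delta_pos": [0, 0, -20], "turn": 0, "jaw": -1},
  {"delta_pos": [0, 0, -30], "turn": 0, "jaw": -1},
  {"delta_pos": [25, 0, -30], "turn": 0, "jaw": -1},
  {"delta_pos": [35, 0, 0], "turn": 0, "jaw": -1},
  {"delta_pos": [35, 0, 0], "turn": 0, "jaw": -1},
  {"delta_pos": [35, 0, 0], "turn": 0, "jaw": -1},
])

```text
time: 10.38
tool_pos: [0.5422, 0.2808, 0.3876]
tcp_rot: [1.833, 2.55, 0.004]
wrist_force: [0.8, 0.3, -0.6]
width: 0.002
grip_force: 0.0
```

Request:
drive_tool([
  {"delta_pos": [20, 0, 0], "turn": 0, "jaw": -1},
  {"delta_pos": [0, 0, 0], "turn": 0, "jaw": -1},
  {"delta_pos": [0, 0, 0], "turn": 0, "jaw": -1},
  {"delta_pos": [0, 0, 0], "turn": 0, "jaw": -1},
  {"delta_pos": [0, 0, 0], "turn": 0, "jaw": -1},
  {"delta_pos": [0, 0, 0], "turn": 0, "jaw": -1},
  {"delta_pos": [0, 0, 0], "turn": 0, "jaw": -1},
  {"delta_pos": [0, 0, 0], "turn": 0, "jaw": -1},
])

```text
time: 11.05
tool_pos: [0.5365, 0.2977, 0.3857]
tcp_rot: [-1.834, -2.55, 0.0]
wrist_force: [0.7, -0.3, 0.9]
width: -0.001
grip_force: 0.0
```

Request:
drive_tool([
  {"delta_pos": [0, 0, 0], "turn": 0, "jaw": -1},
  {"delta_pos": [0, 0, 0], "turn": 0, "jaw": -1},
  {"delta_pos": [0, 0, 0], "turn": 0, "jaw": -1},
  {"delta_pos": [0, 0, 0], "turn": 0, "jaw": -1},
  {"delta_pos": [0, 0, 0], "turn": 0, "jaw": -1},
  {"delta_pos": [0, 0, 0], "turn": 0, "jaw": -1},
  {"delta_pos": [0, 0, 0], "turn": 0, "jaw": -1},
  {"delta_pos": [0, 0, 0], "turn": 0, "jaw": -1},
])

```text
time: 11.72
tool_pos: [0.5361, 0.2985, 0.3857]
tcp_rot: [1.833, 2.552, -0.0]
wrist_force: [0.4, 0.4, 0.8]
width: 0.002
grip_force: 0.0
```

Run:
```python
from h import *
s=bot.read_state(); print(s['time'],s['tool_pos'])
c=shot('scene'); cv2.imwrite('pics/c7.png',cv2.resize(c['pixels'][150:350,260:500],(720,600))[:,:,::-1])
```

```text
11.7167 [0.53607939 0.2985034  0.38567513]
```

View pics/c7.png

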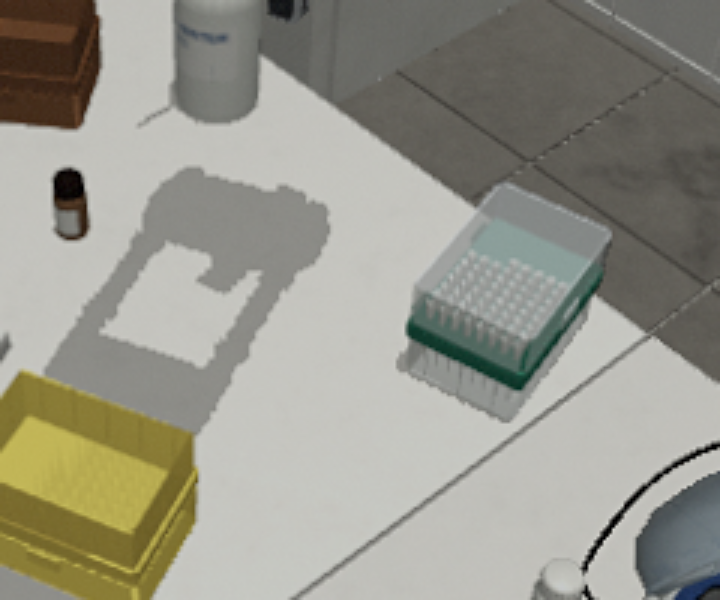

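The lid sits shut on the green plate, at crop (510,285); the vials are untouched and the robot is clear. I'll wait a little, then hand in.

Request:
drive_tool([
  {"delta_pos": [0, 0, 0], "turn": 0, "jaw": -1},
  {"delta_pos": [0, 0, 0], "turn": 0, "jaw": -1},
  {"delta_pos": [0, 0, 0], "turn": 0, "jaw": -1},
  {"delta_pos": [0, 0, 0], "turn": 0, "jaw": -1},
  {"delta_pos": [0, 0, 0], "turn": 0, "jaw": -1},
  {"delta_pos": [0, 0, 0], "turn": 0, "jaw": -1},
  {"delta_pos": [0, 0, 0], "turn": 0, "jaw": -1},
  {"delta_pos": [0, 0, 0], "turn": 0, "jaw": -1},
])

```text
time: 12.43
tool_pos: [0.5361, 0.2985, 0.3857]
tcp_rot: [-1.833, -2.552, -0.0]
wrist_force: [-0.4, -0.5, -0.3]
width: -0.003
grip_force: 0.0
```

```bash
python3 -c "
from workcell import bot
print(bot.finish_job())"
```

```text
the job is handed in; nothing more can be done
None
```

I tipped the box back on to its base and flipped its lid shut by pushing only, and handed the job in at about 12.4 s. The last picture shows the lid shut and the vials standing where they were; the hand-in returned no verdict.

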